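Hold the photometer's filter selector at the third click

TASK

Take a reading on the portable photometer; the sample vial is already in it. First turn the aluminium lock collar round the sample chamber clockwise until its red stripe meets the red lock mark, then turn the black filter selector clockwise from its dark position to the third click (the green dot) and no further. The selector is sprung and flies back if let go, so keep hold of it: finish with the gripper still holding it at the third click, and leave the pipettes, beaker and reagent bottle where they are.

Things in the scene. Friction and masses are not known exactly. Their poses are not given: they have to be found in the camera images.
- photometer: Photometer: light grey housing on a dark base, 200 deep (its x) by 230 wide (its y), flat top panel 65 mm above the counter; does not shift. Origin: centre of the underside; its -x side (display, keys) faces roughly the robot, z up. On the panel: lock collar, axis at x, y = +45, +55 mm; filter selector, axis at -15, -55 mm. Nothing else there rises over 5 mm.
- collar_grip (a point): Point on the axis of the lock collar, 87 mm above the counter, where to grip. Collar: aluminium ring, 45 mm diameter, with two opposite lugs; their flat parallel outer faces, 20 mm wide, are 52 mm apart; all from 67 to 95 mm up. The black cap inside stays still. The point turns with the collar: x points through the lugs, to the one with the red stripe on top; z up.
- collar (a joint): Turn of the lock collar, rad, clockwise from above positive. 0: stripe at the white open mark; 1.20: at the red lock mark; hard stop at 1.25. Starts between 0 and 0.4, turns against a friction of 0.05 N m, stays where left.
- selector_grip (a point): Point on the axis of the filter selector, 89 mm above the counter, where to grip. Selector: black pointer knob, a straight bar 50 mm long (the point's x), 13 mm thick (its y), from 73 to 101 mm above the counter, on a short thin boss. The point turns with the knob: x points along the white pointer line; z up.
- selector (a joint): Turn of the selector, rad, clockwise from above positive. 0: dark (black dot), its start, at a stop; then a click every 0.419: violet, blue, green (third, 1.257), amber, red; end 2.18. A spring pulls it back with 0.06 N m at 0, 0.085 at 1.257 and returns it if let go. Detents add up to 0.044 N m a quarter of the way on to the next click and take off as much at three quarters.
- pipette_red_mid (a point): Bystander: centre of a white pipette with a red shaft, lying on the counter beside the photometer, about 255 mm long (its x), 26 mm thick, this point 13 mm up.
- pipette_green_mid (a point): Bystander: centre of a white pipette with a green shaft, lying on the counter beside the photometer, about 255 mm long (its x), 26 mm thick, this point 13 mm up.
- beaker_mid (a point): Bystander: centre of an empty glass beaker, 66 mm across, 75 mm tall, upright on the counter, this point 37.5 mm up.
- reagent_mid (a point): Bystander: centre of an amber reagent bottle with a white cap, 38 mm across, 85 mm tall, upright on the counter, this point 42.5 mm up.

How it is judged:
On the way, in this order (a step that is already met when the one before it is completed fails the run):
1. the lock collar is turned to its lock mark while the selector still rests at dark (value of joint collar above 1.1 rad and value of joint selector below 0.15 rad), for 0.3 s.
2. the selector is held at the third click (value of joint collar above 1.1 rad and value of joint selector between 1.117 and 1.397 rad and contact force between the fingers and selector above 1 N), for 0.5 s.
At the end, for the whole second after the job is handed in: Through the last second: collar at least 1.10 rad (at most 6 deg short of its mark), selector within 0.14 rad of the third stop (1.117 to 1.397) and still, the gripper's fingers pressing on it with over 1 N; pipettes, beaker and bottle within 25 mm of their places (all of step 2 and velocity of joint selector between -0.1 and 0.1 rad/s and distance of each of pipette_red_mid, pipette_green_mid, beaker_mid, reagent_mid from where it was at the start of the episode below 0.025 m); the arm keeps its last pose, push and grip.
It fails at once if the selector is turned on past the third click (value of joint selector above 1.466 rad).
It fails at once if the selector is turned off dark while the collar is not locked (value of joint selector above 0.21 rad and value of joint collar below 1.1 rad).
It fails at once if a pipette, the beaker or the reagent bottle is disturbed (distance of any of pipette_red_mid, pipette_green_mid, beaker_mid, reagent_mid from where it was at the start of the episode above 0.025 m).
It also fails if it takes over 59 s, if anything falls off the work surface, if the arm or the gripper's body presses on something with over 40 N, if the wrist force passes 120 N, or if a joint passes its speed limit or range.

ROBOT

A 7-joint arm with a two-finger parallel gripper is mounted at the origin on the work surface. World frame = base frame: x ahead of the robot, y to its left, z up, the work surface at z = 0. Lengths are in m, angles in rad, forces in N, time in s.
With the tool pointing down it reaches from about 0.4 to 0.75 m from the base axis. Payload 19.5 kg.
Tool frame: the origin (TCP) lies midway between the tips of the shut fingers; the grasp point (between the pads) lies bot.hold_point_z behind it (bot.hold_point_z is the distance from the TCP to the grasp point, in m); z points along the fingers, y is the line along which they close (so a half turn about z gives the same grasp; the last joint's range is limited). The gripper opens to 85 mm and grips with 20 to 120 N. Pads are 22 mm wide; open, the fingers measure 114 mm over their backs; the gripper's body (76 mm by 85 mm) begins 54 mm behind the grasp point. The pads swing forward as they close: fully open they stand 13 mm farther back than shut.
Start: joints at [1.155, 0.707, -0.028, 1.485, 0.022, 0.951, -0.075], TCP at [0.21, -0.535, 0.211] pointing down, gripper open.
Joint ranges: [-2.71, 2.71], [-0.32, 2.16], [-1.57, 1.52], [0, 2.45], [-1.46, 4.6], [0, 2.02], [-2.83, 2.83]. Speed limits (rad/s): [1.89, 1.89, 2.57, 2.57, 3.01, 3.01, 3.01].

INTERFACE

Orientations are given as [roll, pitch, yaw] about the fixed x, y, z axes, in that order (R = Rz(yaw) Ry(pitch) Rx(roll)).
In Python, from bench import bot gives the robot as it stands. The module is installed in compiled form; this text tells all that it offers.
- The arm moves only by the tool servo_tool, never from a script. Its argument "increments" is a list of rows, each a list of 3 entries, a list of its own where there are three numbers: the closure, from 0 (fully open) to 1 (shut), then the shift along the tool's x, y, z in mm, then the turn about the tool's z in degrees. A call has 1 to 8 rows; each row shifts and turns the commanded pose from where the row before left it, along the tool's axes as they then stand; what a row does not reach is not made up. A row lasts 1/8 s, in which the tool goes at most 62.5 mm and 10.7 degrees, less where a joint would pass 70% of its speed; a pose out of reach is approached as far as the arm can. A call is refused whole if a number of a shift passes 62.5 or a number of a turn 10.7, either way. A call with a gripper value outside its range is refused whole. The fingers move at their own pace and stop on an object; "grip_force" is the grip in N (left out, the last holds). Time passes only in rows, so rows that do not move let the fingers close. It gives the time, the measured TCP pose, the force, the opening and the grip force at its end, in the units of the state.
- bot.state(): the state, without advancing time (a new reading comes with each control period).
- bot.capture(name): name is "side" or "top" or "wrist"; returns a dict with "frame" (400x640x3 uint8, blue, green, red), "z_map" (400x640 float32, m along the optical axis (not along the pixel's ray), 0 where there is no reading), "camera_matrix" (3x3 intrinsics, pixels), "camera_from_world" (4x4, takes a point from world to camera coordinates). Camera axes: x right, y down, z forward; pixel columns grow to the right and rows downward; lengths in m; the calibration is good to about 2 mm. A picture is of the moment at which its call begins.
- bot.close_job(): hands the job in; it is judged then, once.
The state is a dict: "clock": time; "joint_positions": joint angles; "joint_vel": joint speeds; "joint_torque": joint torques, N m; "eef_pos": TCP position; "ee_rot": TCP orientation; "contact_force": force on the tool from outside, world axes, zero at the start; "moment": the same for the moment, N m; "finger_gap": finger opening in m; "grip_force": force on a finger pad.
Only numpy, scipy, OpenCV 4.12 (cv2) and the standard library are available. Lean on these libraries where they do the work, as an engineer would, in place of code of your own. Each camera call takes 0.05 s, during which the arm holds its last target. There are 200 camera calls.

## Working session

There is one attempt and no reset: what is moved stays moved. The work goes in short steps, Python scripts to look and compute and a tool call to move; the robot and the scene stay as the last step left them, time stands still between calls to the robot, and variables do not carry over. Pictures are saved under pics/ and viewed, at most 10 in all, crops included, and the job is handed in when it is done.

Besides the shell and the picture viewer there is one more tool, called after "Call:" in YAML: its name, and indented under it one key for each argument. servo_tool: Moves the arm, as the interface text tells. Its arguments: {"type":"object","properties":{"increments":{"type":"array","items":{"type":"array"}},"grip_force":{"type":"number"}},"required":["increments"]}

```bash
mkdir -p pics; cat > h.py <<'E'
import numpy as np, cv2
from bench import bot
def ray(c,u,v,z):
    K=c["camera_matrix"];T=c["camera_from_world"];R=T[:3,:3];t=T[:3,3]
    o=-R.T@t; d=R.T@np.linalg.inv(K)@np.array([u,v,1.0]); return o+d*(z-o[2])/d[2]
def proj(c,p):
    T=c["camera_from_world"];q=c["camera_matrix"]@(T[:3,:3]@np.array(p)+T[:3,3]); return q[:2]/q[2]
E
python3 - <<'E'
from h import *
s=bot.state(); print({k:np.round(v,3) for k,v in s.items()}, bot.hold_point_z)
for n in("top","side"):
    c=bot.capture(n); cv2.imwrite(f"pics/{n}0.png",c["frame"]); np.savez(f"{n}0.npz",**c)
    print(n,c["camera_matrix"].round(1).tolist(),np.round(c["camera_from_world"],3).tolist())
E
```

```text
{'clock': np.float64(0.0), 'joint_positions': array([ 1.155,  0.707, -0.028,  1.485,  0.022,  0.951, -0.076]), 'joint_vel': array([ 0.001, -0.001,  0.001,  0.001, -0.001, -0.   ,  0.001]), 'joint_torque': array([-1.0000e-03, -8.8320e+01,  1.2340e+00, -2.3617e+01,  1.7000e-02,
        7.0000e-03, -0.0000e+00]), 'eef_pos': array([ 0.21 , -0.535,  0.21 ]), 'ee_rot': array([-3.14 , -0.   ,  0.374]), 'contact_force': array([0.367, 0.453, 0.46 ]), 'moment': array([-0.018, -0.045, -0.023]), 'grip_force': np.float64(0.0), 'finger_gap': np.float64(0.085)} 0.0187
top [[487.7, 0.0, 324.0], [0.0, 487.7, 195.3], [0.0, 0.0, 1.0]] [[-0.004, -1.0, -0.025, 0.051], [-0.997, 0.006, -0.08, 0.556], [0.08, 0.025, -0.996, 1.068], [0.0, 0.0, 0.0, 1.0]]
side [[381.7, 0.0, 316.4], [0.0, 381.7, 204.5], [0.0, 0.0, 1.0]] [[-0.79, -0.613, 0.009, 0.444], [-0.424, 0.537, -0.729, 0.292], [0.442, -0.58, -0.684, 0.822], [0.0, 0.0, 0.0, 1.0]]
```

View pics/top0.png

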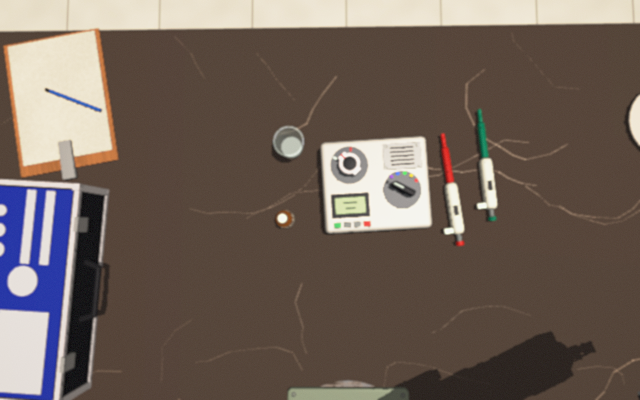

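View pics/side0.png

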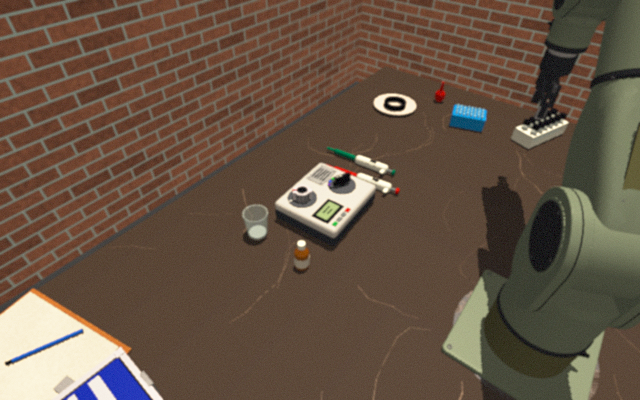

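Top view: photometer panel spans about (320,143)–(432,229), collar near (349,163), selector near (402,188). Pipettes are right of it at (452,190) and (487,165), beaker at (289,142), bottle at (285,219). The side view agrees, and the arm is clear of everything.

```bash
cat > m.py <<'E'
from h import *
c=dict(np.load("top0.npz")); f=c["frame"].astype(int)
m=((f.min(2)>150)).astype(np.uint8); m[:,:310]=0;m[:,440:]=0;m[:120]=0;m[250:]=0
cs,_=cv2.findContours(m,cv2.RETR_EXTERNAL,cv2.CHAIN_APPROX_NONE)
k=max(cs,key=cv2.contourArea)[:,0]
P=np.array([ray(c,u,v,0.065)[:2] for u,v in k])
(cx,cy),sz,a=cv2.minAreaRect((P*1000).astype(np.float32)); print(cx,cy,sz,a)
th=np.deg2rad(a if abs(a)<45 else a-90); print("yaw",th)
R=np.array([[np.cos(th),-np.sin(th)],[np.sin(th),np.cos(th)]])
o=np.array([cx,cy])/1000
col=o+R@[.045,.055]; sel=o+R@[-.015,-.055]
print("col",col,"sel",sel, proj(c,[*col,.095]),proj(c,[*sel,.101]))
for n,p,z in(("col",col,.095),("sel",sel,.101)):
    print(n,"dist base",np.hypot(*p))
z=cv2.resize(c["frame"][125:245,310:440],None,fx=6,fy=5,interpolation=cv2.INTER_CUBIC)
z=cv2.resize(c["frame"][130:240,312:440],None,fx=5,fy=5,interpolation=cv2.INTER_CUBIC); cv2.imwrite("pics/crop0.png",z)
E
python3 m.py
```

```text
576.664306640625 -63.761199951171875 (193.62387084960938, 224.2425994873047) 3.2156589031219482
yaw 0.05612383548054736
col [ 0.61850826 -0.00632355] sel [ 0.56477312 -0.11951602] [349.23884407 162.89767618] [404.26267237 187.78876826]
col dist base 0.6185405869049259
sel dist base 0.577280477694388
```

View pics/crop0.png

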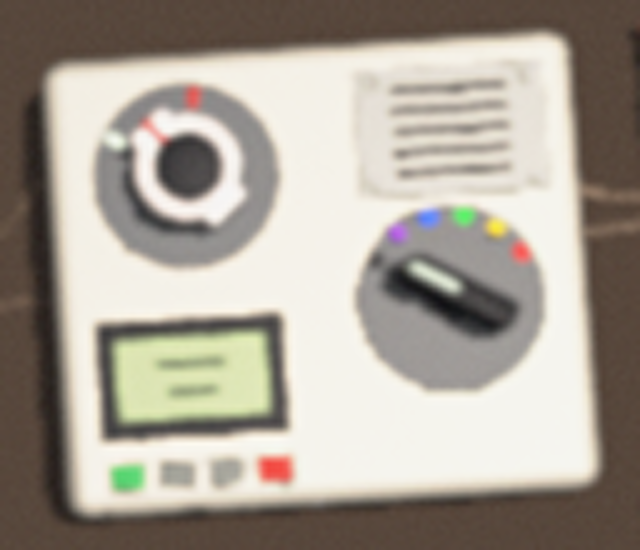

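Collar stripe sits about 45° left of +x, so it needs roughly 49° clockwise to the red mark. The selector pointer is at about 65° yaw. I'll move over the collar first.

Call:
servo_tool:
  increments:
    - [0,[41,-24.5,0],0]
    - [0,[41,-24.5,0],0]
    - [0,[41,-24.5,0],0]
    - [0,[41,-24.5,0],0]
    - [0,[41,-24.5,0],0]
    - [0,[41,-24.5,0],0]
    - [0,[41,-24.5,0],0]
  grip_force: 40

```text
clock: 0.98
eef_pos: [0.4153, -0.2694, 0.2106]
ee_rot: [-3.141, 0.0, 0.374]
contact_force: [-0.1, -0.2, 0.9]
finger_gap: 0.0854
grip_force: 0.0
```

Call:
servo_tool:
  increments:
    - [0,[41,-24.5,0],0]
    - [0,[41,-24.5,0],0]
    - [0,[41,-24.5,0],0]
    - [0,[41,-24.5,0],0]
    - [0,[41,-24.5,0],0]
    - [0,[41,-24.5,0],0]
    - [0,[41,-24.5,0],0]

```text
clock: 1.85
eef_pos: [0.6197, -0.005, 0.2105]
ee_rot: [-3.141, 0.0, 0.374]
contact_force: [-0.6, -0.3, 0.2]
finger_gap: 0.0855
grip_force: 0.0
```

Call:
servo_tool:
  increments:
    - [0,[0,0,0],-10]
    - [0,[0,0,0],-10]
    - [0,[0,0,0],-10]
    - [0,[0,0,0],-10]
    - [0,[0,0,0],-10]
    - [0,[0,0,0],-10]
    - [0,[0,0,0],-10]
    - [0,[0,0,0],-10]

```text
clock: 2.85
eef_pos: [0.6189, -0.0064, 0.2104]
ee_rot: [-3.141, -0.0, 1.776]
contact_force: [0.0, 0.4, 0.6]
finger_gap: 0.0856
grip_force: 0.0
```

Call:
servo_tool:
  increments:
    - [0,[0,0,0],-10]
    - [0,[0,0,0],-10]
    - [0,[0,0,0],-10]
    - [0,[0,0,0],-3.5]
    - [0,[0,0,0],0]

```text
clock: 3.48
eef_pos: [0.619, -0.0065, 0.2104]
ee_rot: [-3.141, -0.001, 2.354]
contact_force: [-0.6, 0.1, -0.2]
finger_gap: 0.0853
grip_force: 0.0
```

```bash
python3 - <<'E'
from h import *
s=bot.state(); print({k:np.round(s[k],3) for k in("clock","joint_positions","eef_pos","ee_rot")})
c=bot.capture("wrist"); np.savez("w1.npz",**c); f=c["frame"].copy()
for p in([.6185,-.0063,.095],[.565,-.1195,.101]):
    u=proj(c,p); print(u); cv2.drawMarker(f,tuple(int(x) for x in u),(255,0,255),0,12)
cv2.imwrite("pics/w1.png",f)
E
```

```text
{'clock': np.float64(3.475), 'joint_positions': array([ 0.17 ,  0.808, -0.476,  1.299,  0.376,  1.123,  0.442]), 'eef_pos': array([ 0.619, -0.007,  0.21 ]), 'ee_rot': array([-3.141e+00, -1.000e-03,  2.354e+00])}
[315.70906573 187.3047989 ]
[194.57436479 231.01343155]
```

View pics/w1.png

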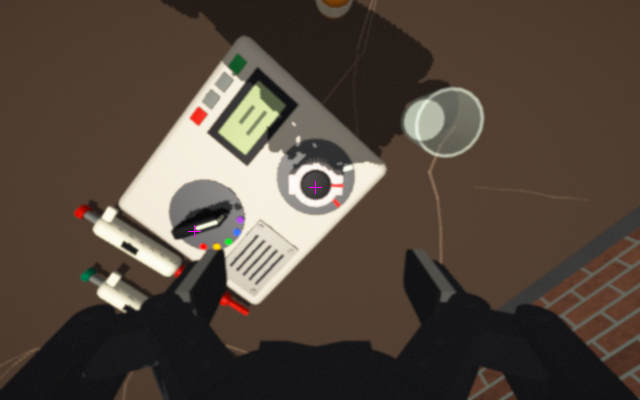

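The wrist view shows the collar at (316,185), with its lugs horizontal, so they lie along the finger line. The stripe is at (337,186) and the lock mark at (337,204). The knob is near (205,222) with its white line at (208,224). I'll refine these with colour masks.

```bash
cat > m2.py <<'E'
from h import *
import sys
c=dict(np.load(sys.argv[1])); f=c["frame"].astype(int); b,g,r=f[...,0],f[...,1],f[...,2]
def comps(m,box,z,name,amin=4):
    x0,y0,x1,y1=box; mm=np.zeros(m.shape,np.uint8); mm[y0:y1,x0:x1]=m[y0:y1,x0:x1]
    n,l,st,ce=cv2.connectedComponentsWithStats(mm)
    for i in range(1,n):
        if st[i,4]>=amin: print(name,st[i].tolist(),ce[i].round(1),ray(c,*ce[i],z)[:2].round(4))
red=(r>140)&(g<110)&(b<110)
comps(red,(315,160,365,215),.095,"red@95"); comps(red,(315,160,365,215),.067,"red@67")
comps((f.max(2)<70),(295,165,335,205),.095,"cap@95",50)
comps((f.min(2)>170),(285,155,350,215),.095,"ringwhite",30)
comps((f.max(2)<60),(165,190,235,250),.101,"knob",60)
comps((f.min(2)>150),(180,205,232,240),.101,"line",8)
comps((g>150)&(r<100)&(b<120),(200,210,250,260),.067,"green")
E
python3 m2.py w1.npz
```

```text
red@95 [331, 184, 12, 3, 16] [336.4 185.1] [0.6309 0.0091]
red@95 [333, 199, 7, 8, 33] [336.2 202.8] [ 0.6434 -0.0033]
red@67 [331, 184, 12, 3, 16] [336.4 185.1] [0.6373 0.0055]
red@67 [333, 199, 7, 8, 33] [336.2 202.8] [ 0.6511 -0.0081]
cap@95 [302, 171, 28, 27, 377] [318.5 185.3] [ 0.619  -0.0031]
ringwhite [288, 163, 56, 44, 982] [313.6 185.5] [ 0.6159 -0.0064]
ringwhite [343, 165, 7, 7, 36] [346.4 168.2] [0.6258 0.0269]
ringwhite [323, 196, 27, 19, 168] [341.  208.6] [ 0.6509 -0.004 ]
ringwhite [285, 201, 24, 14, 137] [291.8 210.2] [ 0.6183 -0.0391]
knob [173, 202, 58, 36, 905] [200.8 219.2] [ 0.5616 -0.1056]
line [196, 221, 22, 9, 82] [206.3 224.8] [ 0.5689 -0.1064]
green [225, 238, 7, 7, 41] [227.9 240.9] [ 0.5982 -0.1232]
```

Call:
servo_tool:
  increments:
    - [0,[1.5,0,30],0]
    - [0,[0,0,30],0]
    - [0,[0,0,30],0]
    - [0,[0,0,25],0]
    - [0,[0,0,15],0]
    - [0,[0,0,9],0]
    - [0,[0,0,5],0]
    - [0,[0,0,0],0]

```text
clock: 4.53
eef_pos: [0.6181, -0.0053, 0.0669]
ee_rot: [3.141, 0.0, 2.355]
contact_force: [0.5, 1.0, 0.3]
finger_gap: 0.0852
grip_force: 0.0
```

Call:
servo_tool:
  increments:
    - [0.2,[0,0,0],0]
    - [0.3,[0,0,0],0]
    - [0.4,[0,0,0],0]
    - [0.5,[0,0,0],0]
    - [0.6,[0,0,0],0]
    - [0.6,[0,0,0],0]

```text
clock: 5.28
eef_pos: [0.6184, -0.0051, 0.0674]
ee_rot: [3.141, 0.001, 2.355]
contact_force: [-1.6, 1.2, 8.9]
finger_gap: 0.0503
grip_force: 40.0
```

Gripped on the lugs, with a gap of about 50 mm. Next, turn clockwise.

Call:
servo_tool:
  increments:
    - [0.6,[0,0,0],4]
    - [0.6,[0,0,0],7]
    - [0.6,[0,0,0],7]
    - [0.6,[0,0,0],7]
    - [0.6,[0,0,0],7]
    - [0.6,[0,0,0],7]
    - [0.6,[0,0,0],5]
    - [0.6,[0,0,0],0]

```text
clock: 6.28
eef_pos: [0.6177, -0.0054, 0.0674]
ee_rot: [-3.141, 0.0, 1.585]
contact_force: [-5.5, -1.3, 12.4]
finger_gap: 0.0504
grip_force: 40.3
```

Call:
servo_tool:
  increments:
    - [0.6,[0,0,0],3]
    - [0.6,[0,0,0],2.5]
    - [0.6,[0,0,0],0]

```text
clock: 6.65
eef_pos: [0.6177, -0.0054, 0.0674]
ee_rot: [-3.141, 0.0, 1.49]
contact_force: [-6.9, -1.0, 13.0]
finger_gap: 0.0503
grip_force: 40.4
```

```bash
python3 - <<'E'
from h import *
s=bot.state(); print({k:np.round(s[k],3) for k in("clock","eef_pos","ee_rot","contact_force","moment","finger_gap")})
c=bot.capture("wrist"); np.savez("w2.npz",**c); cv2.imwrite("pics/w2.png",c["frame"])
E
```

```text
{'clock': np.float64(6.65), 'eef_pos': array([ 0.618, -0.005,  0.067]), 'ee_rot': array([-3.141,  0.   ,  1.49 ]), 'contact_force': array([-6.936, -0.997, 13.018]), 'moment': array([-0.132,  1.438, -0.044]), 'finger_gap': np.float64(0.05)}
```

View pics/w2.png

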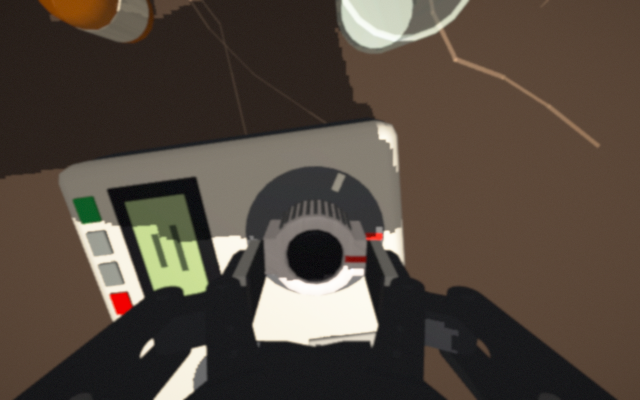

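The collar is held square, with its centre at (315,256), stripe at (355,259) and lock mark at (374,237). The mark sits lower, so I'll compare the two by rays.

```bash
python3 - <<'E'
from h import *
c=dict(np.load("w2.npz")); f=c["frame"].astype(int); b,g,r=f[...,0],f[...,1],f[...,2]
C=np.array([.6177,-.0054])
m=((r>g*2)&(r>b*2)&(r>90)).astype(np.uint8); m[:,:335]=0;m[:,395:]=0;m[:225]=0;m[275:]=0
n,l,st,ce=cv2.connectedComponentsWithStats(m)
for i in range(1,n):
  if st[i,4]>8:
    for z in(.095,.067):
        p=ray(c,*ce[i],z)[:2]; print(st[i],z,p.round(4),np.degrees(np.arctan2(*(p-C)[::-1])).round(1))
print(ray(c,315.5,256,.095).round(4))
for u,v in((339,181),): 
    p=ray(c,u,v,.067)[:2]; print("white",p,np.degrees(np.arctan2(*(p-C)[::-1])))
E
```

```text
[366 233  17   8 120] 0.095 [0.6464 0.0049] 19.7
[366 233  17   8 120] 0.067 [ 0.6512 -0.008 ] -4.4
[345 256  21   6 109] 0.095 [ 0.637  -0.0066] -3.6
[345 256  21   6 109] 0.067 [ 0.6398 -0.0219] -36.6
[ 0.6175 -0.0035  0.095 ]
white [0.63294399 0.02675993] 64.6387901219208
```

Stripe and lock mark agree to within a few degrees. The tool yaw puts the lugs at −4.6° and the mark is at −4.4°. Now release, lift and move over the selector.

Call:
servo_tool:
  increments:
    - [0.6,[0,0,0],0]
    - [0.4,[0,0,0],0]
    - [0,[0,0,0],0]
    - [0,[0,0,0],0]
    - [0,[0,0,0],0]
    - [0,[0,0,-20],0]
    - [0,[0,0,-40],0]
    - [0,[0,0,-40],0]

```text
clock: 7.7
eef_pos: [0.6179, -0.0053, 0.1678]
ee_rot: [-3.141, -0.0, 1.491]
contact_force: [-0.5, -0.9, 0.5]
finger_gap: 0.0856
grip_force: 0.0
```

Call:
servo_tool:
  increments:
    - [0,[-30,-10,-20],5]
    - [0,[-30,-15,0],5]
    - [0,[-30,-20,0],5]
    - [0,[-20,-15,0],5]
    - [0,[0,0,0],0]
    - [0,[0,0,0],0]

```text
clock: 8.45
eef_pos: [0.5387, -0.0988, 0.1868]
ee_rot: [3.141, -0.001, 1.143]
contact_force: [0.1, 0.3, 0.3]
finger_gap: 0.0856
grip_force: 0.0
```

```bash
python3 - <<'E'
from h import *
s=bot.state(); print({k:np.round(s[k],3) for k in("clock","joint_positions","eef_pos","ee_rot","contact_force")})
c=bot.capture("wrist"); np.savez("w3.npz",**c); cv2.imwrite("pics/w3.png",c["frame"])
E
```

```text
{'clock': np.float64(8.45), 'joint_positions': array([ 0.19 ,  0.695, -0.126,  1.619,  0.108,  0.834, -0.407]), 'eef_pos': array([ 0.539, -0.099,  0.187]), 'ee_rot': array([ 3.141e+00, -1.000e-03,  1.143e+00]), 'contact_force': array([0.118, 0.252, 0.265])}
```

View pics/w3.png

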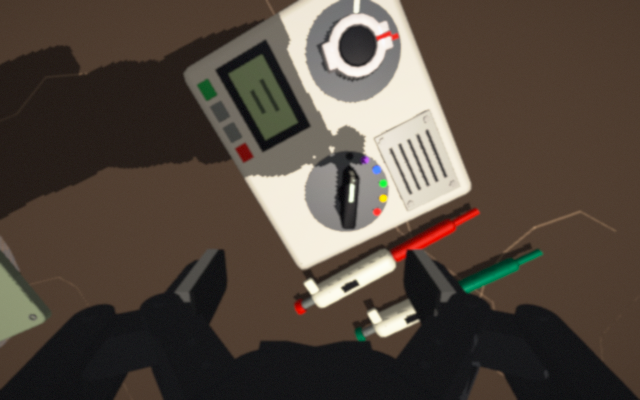

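The collar stripe now meets the lock mark, at about (385,38). The knob is near (348,199) and almost vertical in the image, with the white line toward its top at (349,184) and the green dot at (383,184).

```bash
python3 - <<'E'
from h import *
c=dict(np.load("w3.npz")); f=c["frame"]; 
def show(n,m,box,z):
    x0,y0,x1,y1=box; mm=np.zeros(m.shape,np.uint8); mm[y0:y1,x0:x1]=m[y0:y1,x0:x1]
    cs,_=cv2.findContours(mm,cv2.RETR_EXTERNAL,cv2.CHAIN_APPROX_NONE)
    for k in cs:
        if len(k)<8: continue
        (x,y),s,a=cv2.minAreaRect(k); P=np.float32([ray(c,*q,z)[:2]*1000 for q in k[:,0]])
        r=cv2.minAreaRect(P); print(n,(round(x),round(y)),np.round(r[0],1),np.round(r[1],1),round(r[2],1))
show("line",f.min(2)>130,(338,165,360,200),.101)
for t in(35,50): show(f"knob{t}",f.max(2)<t,(325,160,375,240),.101)
g=f.astype(int)
for n,m in(("green",(g[...,1]>150)&(g[...,2]<100)&(g[...,0]<120)),("red",(g[...,2]>150)&(g[...,1]<90)),("yel",(g[...,2]>170)&(g[...,1]>140)&(g[...,0]<90)),("blue",(g[...,0]>170)&(g[...,2]<110))): show(n,m,(340,145,395,225),.067)
z=cv2.resize(f[140:240,300:400],None,fx=6,fy=6,interpolation=cv2.INTER_CUBIC); cv2.imwrite("pics/w3c.png",z)
E
```

```text
line (352, 191) [ 568.2 -108.1] [14.2  4.3] 67.4
line (356, 170) [580.5 -91.7] [4.6 9.8] 13.4
knob35 (342, 194) [ 559.6 -108.4] [51.8  9.1] 58.4
knob50 (347, 193) [ 563.6 -109.1] [61.2 18.9] 71.4
green (383, 183) [ 598.4 -123.3] [6.  6.5] 21.7
red (376, 211) [ 582.9 -147.6] [6.3 4.9] 68.8
red (366, 159) [592.1 -94.9] [3.8 0.9] 68.3
yel (383, 198) [ 593.4 -137.3] [6.8 6.6] 21.3
blue (376, 170) [ 597.5 -108.3] [6.9 5.7] 69.0
```

View pics/w3c.png

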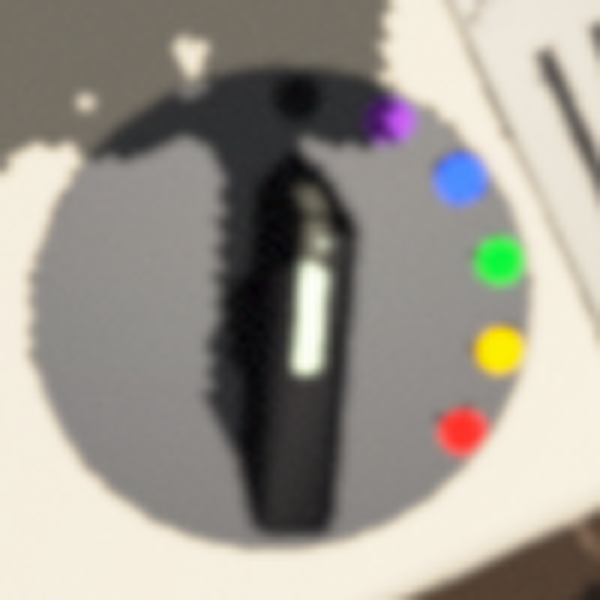

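The dot-circle fit gives the selector centre at (0.5635, −0.1185), pointer at 64° and green at −8°. Now descend and grip.

Call:
servo_tool:
  increments:
    - [0,[-7.5,31,0],1.5]
    - [0,[0,0,25],0]
    - [0,[0,0,25],0]
    - [0,[0,0,25],0]
    - [0,[0,0,20],0]
    - [0,[0,0,12],0]
    - [0,[0,0,5],0]
    - [0,[0,0,0],0]
  grip_force: 60

```text
clock: 9.5
eef_pos: [0.5634, -0.1189, 0.0749]
ee_rot: [3.141, -0.0, 1.116]
contact_force: [0.7, -0.6, -0.9]
finger_gap: 0.0854
grip_force: 0.0
```

Call:
servo_tool:
  increments:
    - [0.3,[0,0,0],0]
    - [0.5,[0,0,0],0]
    - [0.65,[0,0,0],0]
    - [0.75,[0,0,0],0]
    - [0.85,[0,0,0],0]
    - [1,[0,0,0],0]
    - [1,[0,0,0],0]
    - [1,[0,0,0],0]

```text
clock: 10.5
eef_pos: [0.5633, -0.119, 0.0749]
ee_rot: [3.141, -0.0, 1.115]
contact_force: [-0.5, 0.9, 5.9]
finger_gap: 0.0107
grip_force: 59.2
```

Gripped squarely. Turn 66° first, then check and trim.

Call:
servo_tool:
  increments:
    - [1,[0,0,0],4]
    - [1,[0,0,0],6]
    - [1,[0,0,0],6]
    - [1,[0,0,0],6]
    - [1,[0,0,0],6]
    - [1,[0,0,0],6]
    - [1,[0,0,0],6]
    - [1,[0,0,0],0]

```text
clock: 11.5
eef_pos: [0.5626, -0.1184, 0.0749]
ee_rot: [-3.14, 0.001, 0.416]
contact_force: [-5.2, 3.5, 10.3]
finger_gap: 0.0105
grip_force: 59.7
```

Call:
servo_tool:
  increments:
    - [1,[0,0,0],6]
    - [1,[0,0,0],6]
    - [1,[0,0,0],6]
    - [1,[0,0,0],5]
    - [1,[0,0,0],3]
    - [1,[0,0,0],0]
    - [1,[0,0,0],0]

```text
clock: 12.38
eef_pos: [0.5625, -0.1177, 0.0749]
ee_rot: [-3.14, 0.002, -0.036]
contact_force: [-7.1, 7.2, 11.6]
finger_gap: 0.0103
grip_force: 59.9
```

```bash
python3 - <<'E'
from h import *
s=bot.state(); print({k:np.round(s[k],3) for k in("clock","joint_positions","eef_pos","ee_rot","contact_force","moment","finger_gap","grip_force")})
c=bot.capture("wrist"); np.savez("w4.npz",**c); cv2.imwrite("pics/w4.png",c["frame"])
E
```

```text
{'clock': np.float64(12.375), 'joint_positions': array([ 0.048,  0.906,  0.209,  1.631, -0.281,  0.637, -1.2  ]), 'eef_pos': array([ 0.563, -0.118,  0.075]), 'ee_rot': array([-3.14e+00,  2.00e-03, -3.60e-02]), 'contact_force': array([-7.101,  7.17 , 11.562]), 'moment': array([1.611, 1.449, 0.054]), 'finger_gap': np.float64(0.01), 'grip_force': np.float64(59.946)}
```

View pics/w4.png

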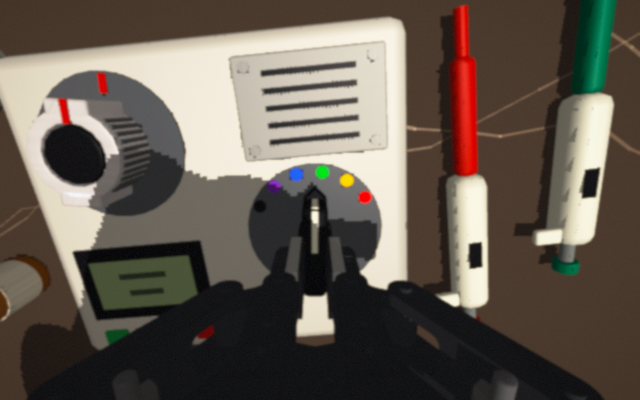

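The pads hold the knob squarely. It points at (315,188), just short of the green dot at (322,172), as expected at 66° of 72°. Turn the last 6°.

Call:
servo_tool:
  increments:
    - [1,[0,0,0],3]
    - [1,[0,0,0],3]
    - [1,[0,0,0],0]
    - [1,[0,0,0],0]
    - [1,[0,0,0],0]
    - [1,[0,0,0],0]
    - [1,[0,0,0],0]
    - [1,[0,0,0],0]

```text
clock: 13.42
eef_pos: [0.5625, -0.1176, 0.0749]
ee_rot: [-3.14, 0.002, -0.14]
contact_force: [-6.1, 7.6, 11.9]
finger_gap: 0.0106
grip_force: 60.0
```

```bash
python3 - <<'E'
from h import *
s=bot.state(); print({k:np.round(s[k],3) for k in("clock","eef_pos","ee_rot","contact_force","finger_gap","grip_force")})
c=bot.capture("wrist"); f=c["frame"]; g=f.astype(int)
S=np.array([.5633,-.1185])
def ang(n,m,box,z):
    x0,y0,x1,y1=box; q=np.zeros(m.shape,bool); q[y0:y1,x0:x1]=m[y0:y1,x0:x1]; v,u=np.nonzero(q)
    p=ray(c,u.mean(),v.mean(),z)[:2]; print(n,len(u),u.mean().round(1),v.mean().round(1),p.round(4),np.degrees(np.arctan2(*(p-S)[::-1])).round(1))
ang("green",(g[...,1]>150)&(g[...,2]<100)&(g[...,0]<120),(290,140,350,200),.067)
ang("line",f.min(2)>110,(305,195,325,245),.101)
cv2.imwrite("pics/w5.png",cv2.resize(f[130:280,220:420],None,fx=3,fy=3))
E
```

```text
{'clock': np.float64(13.425), 'eef_pos': array([ 0.563, -0.118,  0.075]), 'ee_rot': array([-3.14e+00,  2.00e-03, -1.40e-01]), 'contact_force': array([-6.085,  7.571, 11.929]), 'finger_gap': np.float64(0.011), 'grip_force': np.float64(59.975)}
green 159 315.5 171.3 [ 0.599  -0.1237] -8.2
line 154 314.4 216.9 [ 0.584 -0.121] -7.0
```

View pics/w5.png

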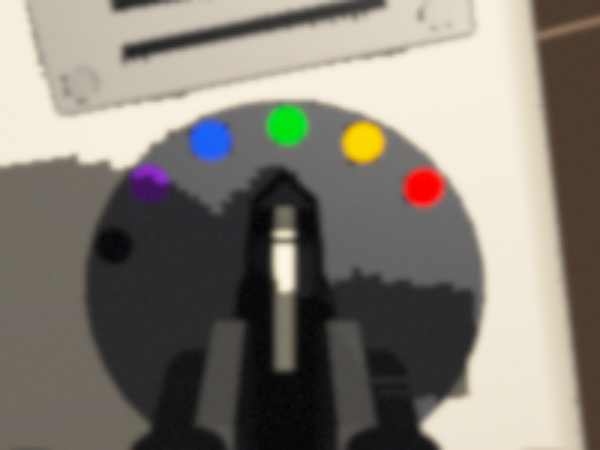

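The pointer line at (284,300) in the crop points straight at the green dot at (288,125). That is −7.0° against −8.2°, well within tolerance, and the grip is steady at 60 N. Handing in.

```bash
python3 -c "
from bench import bot
print(bot.close_job())"
```

```text
the job is handed in; nothing more can be done
None
```

The job is handed in, with no verdict returned: the collar stripe is at the lock mark, the gripper is holding the selector on the green dot with 60 N (pointer about 1° off), and I kept clear of the pipettes, beaker and bottle, though I did not re-measure their positions.

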